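# Square a bar against the fence and arm the magnetic clamp

### The arm

A 6-joint arm with a two-finger parallel gripper is mounted at the origin on the work surface. World frame = base frame: x ahead of the robot, y to its left, z up, the work surface at z = 0. Lengths are in m, angles in rad, forces in N, time in s.
With the tool pointing down it reaches from about 0.35 to 0.925 m from the base axis. Payload 6.4 kg.
Tool frame: the origin (TCP) lies at the very end of the fingers, on their centre line; the grasp point (between the pads) lies 19 mm behind it; z points along the fingers, y is the direction in which the jaws open and shut (so a half turn about z gives the same grasp; the last joint's range is limited). The gripper opens to 94 mm and grips with 3 to 60 N. Pads are 16 mm wide; open, the fingers measure 119 mm over their backs; the gripper's body (75 mm by 177 mm) begins 78 mm behind the grasp point.
Start: joints at [-1.457, 0.245, 1.558, -0, 1.339, -0.174], TCP at [0.185, -0.623, 0.205] pointing down, gripper open.
Joint ranges: [-3.13, 3.13], [-1.02, 2.26], [0.13, 2.54], [-0.95, 4.09], [0.21, 2.88], [-2.74, 2.74]. Speed limits (rad/s): [2.57, 2.57, 3.14, 3.14, 3.14, 3.14].

### API

Orientations are given as a unit quaternion [x, y, z, w].
In Python, from workcell import * gives the robot as it stands.
- The arm moves only by the tool send_rows, never from a script. Its argument "deltas" is a list of rows, each a list of 7 numbers: the shift along the world's x, y, z in mm, then the turn, a rotation vector about the world's x, y, z in degrees, then the gripper command: -1 is fully open, 1 is shut, values between are in proportion. In form: [[x, y, z, wx, wy, wz, jaw], ...]. A call has 1 to 20 rows; each row shifts and turns the commanded pose from where the row before left it; what a row does not reach is not made up. A row lasts 1/8 s, in which the tool goes at most 62.5 mm and 10.7 degrees, less where a joint would pass 70% of its speed; a pose out of reach is approached as far as the arm can. A call is refused whole if a number of a shift passes 62.5 or a number of a turn 10.7, either way. A call with a gripper value outside its range is refused whole. The fingers move at their own pace and stop on an object; "grip_force" is the grip in N (left out, the last holds). Time passes only in rows, so rows that do not move let the fingers close. It gives the time, the measured TCP pose, the force and the opening at its end, in the units of the state.
- get_state(): the state, without advancing time (a new reading comes with each control period).
- read_camera(name): name is "side" or "top" or "wrist"; returns (picture, depth): 480x640x3 uint8, red, green, blue; 480x640 float32, m along the optical axis (not along the pixel's ray), 0 where there is no reading.
- calibration(name): a dict with "fov_y" (degrees; the focal length in pixels is half the picture's height over the tangent of half this angle, whatever the lens; pixels are square), "cx", "cy" (the principal point, pixels), "R" (3x3) and "t" (3): a world point X has camera coordinates R X + t. Camera axes: x right, y down, z forward; pixel columns grow to the right and rows downward; lengths in m; the calibration is good to about 2 mm. The wrist camera is an equidistant fisheye: a pixel r from the principal point sees the ray r / f radians off the axis. A picture is of the moment at which its call begins: read the wrist's pose just before it. calibration takes no time and is no camera call; for the wrist camera it gives the pose at the moment of the call.
- sign_off(): hands the job in, once; it reports no verdict.
The state is a dict: "clock": time; "q": joint angles; "joint_velocities": joint speeds; "tau": joint torques, N m; "tcp_pos": TCP position; "ee_rot": TCP orientation; "force": force on the tool from outside, world axes, zero at the start; "moment": the same for the moment, N m; "opening": finger opening in m.
Only numpy, scipy, OpenCV 4.12 (cv2) and the standard library are available. Lean on these libraries where they do the work, as an engineer would, in place of code of your own. Each camera call takes 0.05 s, during which the arm holds its last target.

### The job

Push the steel bar across the magnetic clamping plate until it lies flat against the blue fence along its whole length, with neither end sticking out past the fence. Then switch the clamp on: lift the sprung red guard of the control box, flip the toggle under it fully over towards the guard's hinge while the guard is up, and let the guard drop shut over it. Leave the other things on the table where they are.

Things in the scene. Friction and masses are not known exactly. Their poses are not given: they have to be found in the camera images.
- plate: Fixed magnetic clamping plate, 170 mm (its x) by 300 mm (its y), 14 mm thick, bare metal with brass stripes, on the table. Origin under its centre at table height; its own x points to the fence, away from the robot, its yaw varies. The blue fence runs along its y over the full 300 mm, 15 mm thick; its face towards the bar is at x = +70 mm in the plate's frame, its top 36 mm above the table. The plate and the control box may swap sides.
- bar_mid (a point): Centre (half-way up) of the loose bar: dark square steel tube 25 x 25 x 200 mm, about 0.4 kg, lying on the plate's top (its underside 14 mm above the table), nearer to the robot than the fence and skewed to it by up to 0.3 rad. The point's y runs along the bar, its x across it. Against the fence its centre is at x = +57.5 mm in the plate's frame.
- bar_end_left (a point): Centre of the bar's end face on its +y end, 100 mm from bar_mid.
- bar_end_right (a point): Centre of the bar's end face on its -y end, 100 mm from bar_mid.
- control_box: Fixed grey switch box, 90 mm (its x) by 130 mm (its y), its top 45 mm above the table; origin under its centre at table height. Its own x points away from the robot, from the guard's free edge to its hinge; its yaw varies. On the middle of its top stands the toggle, covered by the red guard.
- guard_hinge (a point): The guard's hinge axis, fixed on the box: x = +12 mm in the box's frame, 50 mm above the table, parallel to the box's y. The guard is a see-through red hood hinged at its lower rear edge: top plate 4 mm thick, 100 mm wide; two side walls 92 mm apart inside (x = -38 to +16 mm in the box's frame) and a rear wall. Its front, towards the robot, is open.
- guard_lip (a point): Middle of the free edge of the guard's top plate, at mid-thickness. Shut, the plate is level, its underside 80 mm above the table (35 mm above the box's top); the free edge is 70 mm in front of the hinge and 32 mm above it and juts out 13 mm beyond the box's front, so that a finger tilted forward can get under it from the robot's side and lift.
- guard (a joint): Guard angle in rad: 0 shut, grows as the free edge is lifted up and away from the robot, stop at 1.5. A spring and its weight always shut it (about 1 N at the free edge), so it must be held up, for instance by the same finger, tilted forward about 35 degrees, with the free edge resting on its front side while its tip pushes the toggle.
- toggle (a joint): Toggle angle in rad: 0 off (leaning 0.4 rad towards the robot; off may read up to 0.1), 0.8 fully on (leaning 0.4 rad towards the hinge). Stays where it is left; about 3 N at its tip moves it. Pivot at x = -13 mm in the box's frame, 47 mm above the table.
- toggle_tip (a point): Top of the white toggle paddle (20 mm wide along the box's y, 7 mm thick), 28 mm from its pivot, on the box's middle line; about 73 mm above the table when off or on.
- brush: brush with a wooden handle lying on the table, about 200 mm long, a bystander
- marker_can: green marking-paint can, 52 mm diameter, 150 mm tall, standing on the table, origin under its centre, a bystander
- square: blue L-shaped welding square lying on the table, legs about 90 mm long, 18 mm thick, a bystander
- bolt_cup: steel bowl, 80 mm across, 60 mm tall, origin under its centre, a bystander
Not all that is in view belongs to the job. There is more than one size of the part that bears bar_mid; the job needs the smallest.

How it is judged:
On the way, in this order (a step that is already met when the one before it is completed fails the run):
1. the bar lies against the fence along its whole length (x of each of bar_end_left, bar_end_right in the frame of plate above 0.0535 m and y of bar_mid in the frame of plate between -0.05 and 0.05 m and z of bar_mid in the frame of plate below 0.032 m), for 0.2 s.
2. the guard is lifted (value of joint guard above 0.25 rad), for 0.05 s.
3. the toggle is flipped on while the guard is up (value of joint toggle above 0.6 rad and value of joint guard above 0.2 rad), for 0.1 s.
At the end, for the whole second after the job is handed in: The bar rests on the plate with both ends within 4 mm of the fence and its centre within 50 mm of the fence's middle (neither end past the fence); the toggle is on (beyond 0.6 of 0.8 rad); the guard is shut (within 0.06 rad) (all of step 1 and value of joint toggle above 0.6 rad and value of joint guard below 0.06 rad); the robot touches nothing.
It fails at once if the brush is moved by more than 30 mm (distance of brush from where it was at the start of the episode above 0.03 m).
It fails at once if the marker can is moved by more than 30 mm (distance of marker_can from where it was at the start of the episode above 0.03 m).
It fails at once if the square is moved by more than 30 mm (distance of square from where it was at the start of the episode above 0.03 m).
It fails at once if the bolt cup is moved by more than 30 mm (distance of bolt_cup from where it was at the start of the episode above 0.03 m).
It also fails if it takes over 61 s, if anything falls off the work surface, if the arm or the gripper's body presses on something with over 40 N, if the wrist force passes 120 N, or if a joint passes its speed limit or range.

## Working session

There is one attempt and no reset: what is moved stays moved. The work goes in short steps, Python scripts to look and compute and a tool call to move; the robot and the scene stay as the last step left them, time stands still between calls to the robot, and variables do not carry over. Pictures are saved under pics/ and viewed, and the job is handed in when it is done.

Besides the shell and the picture viewer there is one more tool, called as name(argument=value, ...) on one line, values as JSON. send_rows: Moves the arm, as the interface text tells. Its arguments: {"type":"object","properties":{"deltas":{"type":"array"},"grip_force":{"type":"number"}},"required":["deltas"]}

```bash
mkdir -p pics; ls; python3 - <<'E'
from workcell import *
import cv2,numpy as np
s=get_state();print(s)
for n in ["top","side","wrist"]:
    c=calibration(n);print(n,c)
    p,d=read_camera(n)
    cv2.imwrite(f"pics/{n}0.png",p[:,:,::-1]);np.save(f"pics/{n}0.npy",d)
E
```

```text
pics
{'clock': 0.0, 'q': array([-1.45710169e+00,  2.45748597e-01,  1.55896667e+00, -1.49772376e-05,
        1.33869288e+00, -1.74093960e-01]), 'joint_velocities': array([ 0.00099784, -0.00091577, -0.0001185 ,  0.00149411,  0.00117719,
       -0.00079001]), 'tau': array([-1.99515467e-03, -4.15828121e+01, -3.14607704e+01,  6.84603467e-02,
        3.32278304e-02, -1.35857335e-04]), 'tcp_pos': array([ 0.1844299 , -0.62268267,  0.20441269]), 'ee_rot': array([ 9.89664411e-01,  1.43399895e-01,  2.01264852e-05, -9.07550434e-04]), 'force': array([-0.06662446, -0.36865689,  0.23125245]), 'moment': array([-0.03080812,  0.00404904, -0.03037517]), 'opening': 0.0936143318904199}
top {'fov_y': 48.51814722603952, 'cx': 322.17925723906694, 'cy': 235.38072431073508, 'R': array([[ 0.02926746, -0.99955651, -0.00549537],
       [-0.97713611, -0.02745185, -0.21083504],
       [ 0.21059067,  0.01154033, -0.97750621]]), 't': array([-0.03154071,  0.54867682,  1.49306106])}
side {'fov_y': 49.99851043464804, 'cx': 319.081483204487, 'cy': 246.89235365178087, 'R': array([[-0.76654491, -0.64214417, -0.00773135],
       [-0.43953211,  0.53338279, -0.72271317],
       [ 0.46820982, -0.55059392, -0.69110484]]), 't': array([0.39911723, 0.28347623, 0.9971562 ])}
wrist {'fov_y': 65.70646984690485, 'cx': 324.08531061729155, 'cy': 239.67023426014677, 'R': array([[ 0.28301852, -0.95911325, -0.00151518],
       [-0.92320483, -0.27285009,  0.27063936],
       [-0.25998722, -0.07519713, -0.96267961]]), 't': array([-0.64876673, -0.02722671,  0.39247864])}
```

View pics/top0.png

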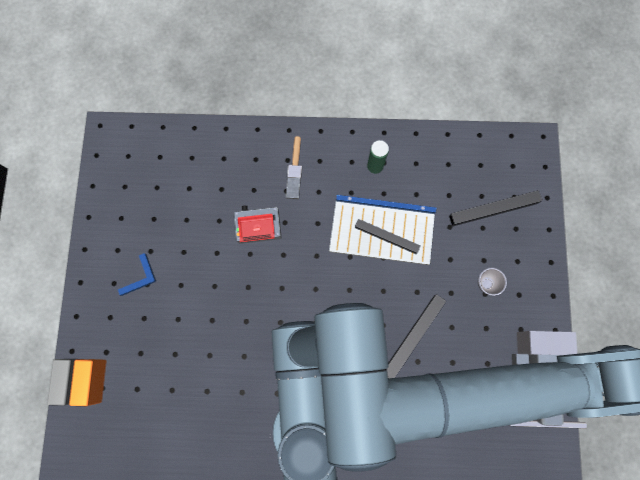

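View pics/side0.png

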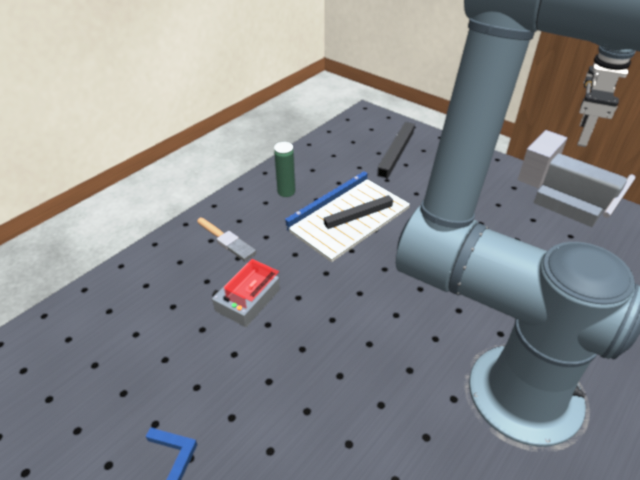

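Top view: bar candidates are the one on the plate at (388,236), one at (497,208) and one at (417,337), the last two larger and lying on the table. The red guard on the grey box is at (257,227), the blue fence at (386,204), the brush at (294,170), the can at (378,155), the square at (145,275) and the bowl at (492,281). I choose the bar on the plate, and will check it in a close crop and measure.

```bash
cat > h.py <<'E'
from workcell import *
import cv2,numpy as np
def ray(n,u,v,c=None):
    c=c or calibration(n);f=240/np.tan(np.radians(c['fov_y']/2))
    x,y=(u-c['cx'])/f,(v-c['cy'])/f
    if n=='wrist':
        r=np.hypot(x,y);k=np.sin(r)/r if r>1e-9 else 1
        d=np.array([x*k,y*k,np.cos(r)])
    else: d=np.array([x,y,1.])
    R=np.array(c['R']);t=np.array(c['t'])
    return -R.T@t, R.T@d
def onz(n,u,v,z,c=None):
    o,d=ray(n,u,v,c);return (o+d*(z-o[2])/d[2])
def proj(n,X,c=None):
    c=c or calibration(n);f=240/np.tan(np.radians(c['fov_y']/2))
    p=np.array(c['R'])@np.array(X)+np.array(c['t'])
    if n=='wrist':
        r=np.hypot(p[0],p[1]);th=np.arctan2(r,p[2]);return c['cx']+f*th*p[0]/r,c['cy']+f*th*p[1]/r
    return c['cx']+f*p[0]/p[2],c['cy']+f*p[1]/p[2]
E
python3 - <<'E'
from h import *
p=cv2.imread("pics/top0.png")
a=cv2.resize(p[180:280,220:450],None,fx=3.47,fy=3.47,interpolation=cv2.INTER_CUBIC);cv2.imwrite("pics/topc.png",a)
hsv=cv2.cvtColor(p,cv2.COLOR_BGR2HSV)
roi=np.zeros(p.shape[:2],np.uint8);roi[190:275,325:445]=1
def rect(m,z,nm):
    cs,_=cv2.findContours(m.astype(np.uint8),cv2.RETR_EXTERNAL,cv2.CHAIN_APPROX_NONE)
    c=max(cs,key=cv2.contourArea)
    w=np.array([onz("top",u,v,z)[:2] for u,v in c[:,0]],np.float32)*1000
    r=cv2.minAreaRect(w);print(nm,cv2.contourArea(c),r,cv2.boxPoints(r).round(1).tolist())
H,S,V=cv2.split(hsv)
rect((V>170)&(roi>0)&(S<120),.014,"plate")
rect((H>100)&(H<125)&(S>140)&(roi>0),.036,"fence")
pm=cv2.morphologyEx((((V>170)&(S<120))*roi).astype(np.uint8),cv2.MORPH_CLOSE,np.ones((21,21)))
rect((V<85)&(pm>0)&(S<110),.039,"bar")
r2=np.zeros_like(roi);r2[195:255,225:290]=1
rect((((H<8)|(H>172))&(S>120)&(r2>0)),.084,"guard")
for nm,b in dict(b2=(185,230,440,550),b3=(285,385,375,450)).items():
    r=np.zeros_like(roi);r[b[0]:b[1],b[2]:b[3]]=1
    rect((V<95)&(S<70)&(r>0),.0375,nm)
E
```

```text
plate 4938.5 ((574.1827392578125, -193.66384887695312), (301.31134033203125, 155.5636444091797), 83.89677429199219) [[480.79998779296875, -335.20001220703125], [635.5, -351.70001220703125], [667.5, -52.099998474121094], [512.9000244140625, -35.599998474121094]]
fence 406.5 ((656.9559326171875, -202.85357666015625), (296.0113220214844, 17.312088012695312), 83.93336486816406) [[632.7000122070312, -349.1000061035156], [649.9000244140625, -350.8999938964844], [681.2000122070312, -56.599998474121094], [664.0, -54.79999923706055]]
bar 24.5 ((546.3997192382812, -200.85797119140625), (191.30752563476562, 3.850278854370117), 67.5699462890625) [[508.1000061035156, -288.5], [511.70001220703125, -290.0], [584.7000122070312, -113.19999694824219], [581.0999755859375, -111.69999694824219]]
guard 810.5 ((561.7493896484375, 175.47833251953125), (73.54551696777344, 100.42953491210938), 8.150651931762695) [[518.2000122070312, 220.0], [532.5, 120.5999984741211], [605.2999877929688, 131.0], [591.0, 230.39999389648438]]
b2 215.5 ((649.5628662109375, -521.95947265625), (46.12184143066406, 301.42840576171875), 18.17837142944336) [[580.5999755859375, -386.0], [674.7000122070312, -672.2999877929688], [718.5, -658.0], [624.5, -371.6000061035156]]
b3 340.0 ((152.26644897460938, -295.35235595703125), (28.761398315429688, 174.9123077392578), 4.947824478149414) [[130.39999389648438, -209.5], [145.5, -383.70001220703125], [174.10000610351562, -381.20001220703125], [159.10000610351562, -207.0]]
```

View pics/topc.png

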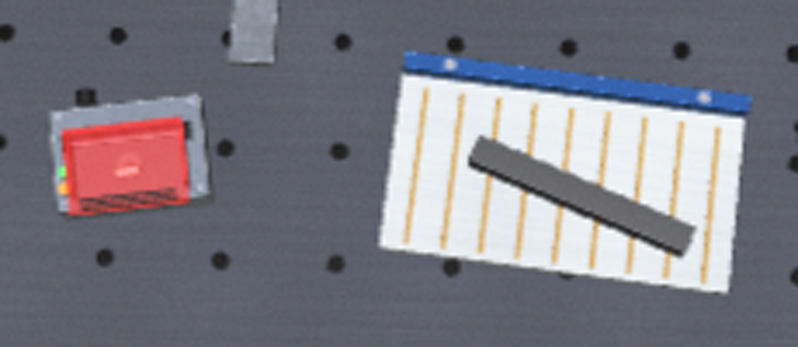

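View pics/wrist0.png

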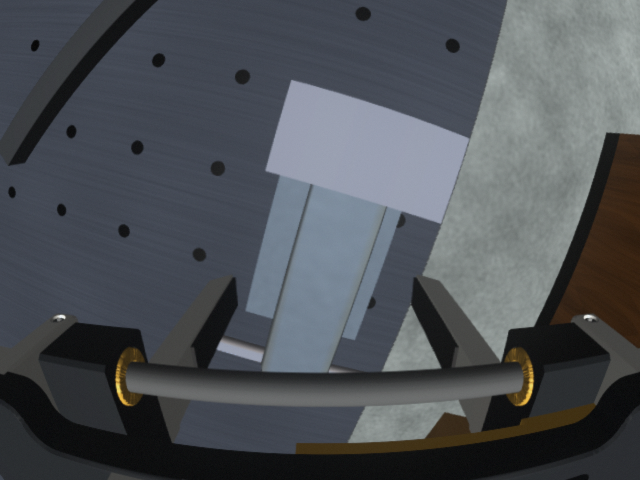

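The crop confirms it: the dark bar, about 200 mm, lies on the striped plate, with the fence behind it (crop row ~75). The other two bars are over 300 mm and thicker. Measuring the bar and refining.

```bash
python3 - <<'E'
from h import *
p=cv2.imread("pics/top0.png").astype(int)
V=p.max(2)
m=np.zeros(V.shape,np.uint8);m[210:262,345:430]=(V[210:262,345:430]<110)
cs,_=cv2.findContours(m,cv2.RETR_EXTERNAL,cv2.CHAIN_APPROX_NONE)
c=max(cs,key=cv2.contourArea);r=cv2.minAreaRect(c);print(r,cv2.boxPoints(r).tolist())
print(p[236,380:396].tolist() and V[225:250,388])
# top face mask by crop corners
for (u,v) in [(481,136),(469,153),(695,228),(684,248)]:
    print(onz("top",220+u/3.47,180+v/3.47,.039).round(4))
m2=np.zeros_like(m);m2[210:262,345:430]=((V>60)&(V<110))[210:262,345:430]
cs,_=cv2.findContours(m2,cv2.RETR_EXTERNAL,cv2.CHAIN_APPROX_NONE);c=max(cs,key=cv2.contourArea)
w=np.array([onz("top",u,v,.039)[:2] for u,v in c[:,0]],np.float32)*1000
r=cv2.minAreaRect(w);print(r,cv2.boxPoints(r).tolist())
print(proj("side",[.525,.170,.08]))
# depth of guard & obstacles
d=np.load("pics/top0.npy")
for n,(u,v) in dict(brush=(294,170),can=(380,148),cup=(492,281)).items(): print(n,onz("top",u,v,.01).round(3),d[v,u])
E
```

```text
((386.6819763183594, 236.29837036132812), (67.1085205078125, 9.161572456359863), 23.629377365112305) [[354.10491943359375, 227.04591369628906], [357.77703857421875, 218.65248107910156], [419.259033203125, 245.5508270263672], [415.5869140625, 253.9442596435547]]
[245 245 243 243 244 243 225 124 107 105 108 110 109 111 108  88  45 122
 243 242 243 243 241 243 245]
[ 0.6057 -0.1223  0.039 ]
[ 0.5905 -0.1122  0.039 ]
[ 0.5306 -0.3043  0.039 ]
[ 0.5132 -0.2949  0.039 ]
((556.6085205078125, -204.4867706298828), (195.08868408203125, 26.989398956298828), 67.747314453125) [[507.17962646484375, -289.65594482421875], [532.1588745117188, -299.8766174316406], [606.0374145507812, -119.31759643554688], [581.0581665039062, -109.096923828125]]
(np.float64(265.8736848653041), np.float64(287.1526805420653))
brush [0.764 0.078 0.01 ] 1.6278809
can [ 0.843 -0.187  0.01 ] 1.4981793
cup [ 0.436 -0.519  0.01 ] 1.5760509
```

send_rows(deltas=[[31,42,0,0,0,-2.26,-1],[31,42,0,0,0,-2.26,-1],[31,42,0,0,0,-2.26,-1],[31,42,0,0,0,-2.26,-1],[31,42,0,0,0,-2.26,-1],[31,42,0,0,0,-2.26,-1],[31,42,0,0,0,-2.26,-1],[31,42,0,0,0,-2.26,-1],[31,42,0,0,0,-2.26,-1],[31,44,0,0,0,-2.26,-1],[0,0,0,0,0,0,-1],[0,0,0,0,0,0,-1]])

```text
clock: 1.65
tcp_pos: [0.4942, -0.2014, 0.2052]
ee_rot: [0.999, -0.053, -0.0, 0.0]
force: [-0.6, -0.5, 0.0]
opening: 0.094
```

```bash
cat >> h.py <<'E'
from scipy.spatial.transform import Rotation as Ro
def st():
    s=get_state();R=Ro.from_quat(s['ee_rot']).as_matrix()
    print(s['clock'],(s['tcp_pos']*1000).round(1),"x",R[:,0].round(3),"yaw",np.degrees(np.arctan2(R[1,0],R[0,0])).round(2),"z",R[:,2].round(3),"F",s['force'].round(1),s['opening'],s['q'].round(2))
E
python3 - <<'E'
from h import *
st()
p,d=read_camera("wrist");cv2.imwrite("pics/w1.png",p[:,:,::-1])
c=calibration("wrist");np.save("pics/w1c.npy",c,allow_pickle=True)
E
```

```text
1.65 [ 494.2 -201.4  205.2] x [ 0.994 -0.106 -0.001] yaw -6.08 z [-0.001 -0.    -1.   ] F [-0.6 -0.5  0. ] 0.09396598641279764 [-0.6  -0.03  1.85 -0.    1.32  1.08]
```

View pics/w1.png

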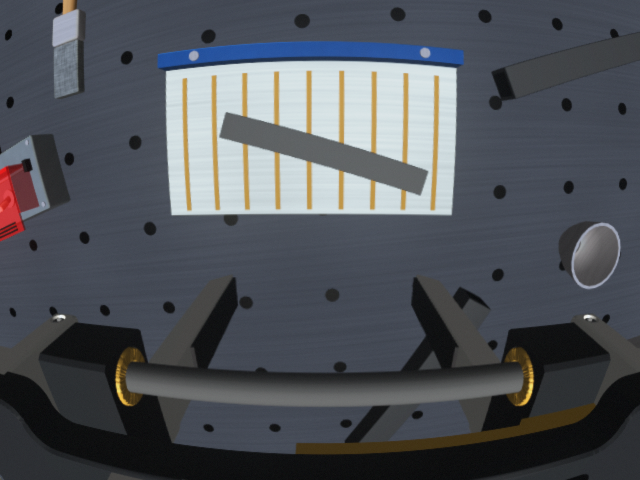

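The wrist view shows the plate from (165,65) to (455,215), the bar from (222,125) to (425,182), the fence at row ~55, and the near end of the table bar at (470,305). I'll check the pose from this view.

```bash
python3 - <<'E'
from h import *
c=np.load("pics/w1c.npy",allow_pickle=True).item()
f=lambda u,v,z:(onz("wrist",u,v,z,c)*1000).round(1)
print("fence ends face top edge",f(160,66,36),f(462,62,36))
print("plate front corners",f(172,215,14),f(452,215,14))
print("bar top corners",*[f(u,v,39) for u,v in [(226,112),(219,137),(428,171),(421,195)]])
print("b3 end",f(470,305,37))
O=np.array([580.5,-194.6]);a=np.radians(-6.07);X=np.array([np.cos(a),np.sin(a)]);Y=np.array([-X[1],X[0]])
for q in [f(226,112,39),f(219,137,39),f(428,171,39),f(421,195,39),f(160,66,36),f(462,62,36),f(172,215,14),f(452,215,14)]:
    e=q[:2]-O;print(e@X,e@Y)
E
```

```text
fence ends face top edge [ -9267.3 -15730.5  36000. ] [-6075.4 14202.4 36000. ]
plate front corners [ 2728.3 -6501.  14000. ] [ 3934.6  4438.9 14000. ]
bar top corners [ -3485.4 -10065.6  39000. ] [  -966.  -11163.5  39000. ] [ 5041.2 10437.9 39000. ] [ 7568.4  9497.6 39000. ]
b3 end [20431.4 14561.4 37000. ]
-2999.3109933497294 -10245.599903137516
-377.94043780816014 -11070.934490162488
3311.3739100907765 11044.578016727037
5923.835571111598 10376.784635735336
-8149.768552788686 -16490.137239755666
-8140.971403744931 13612.464817710541
2802.6185673686273 -6043.92711453742
2845.3329135718677 4962.196053255517
```

Units slip (z in metres).

```bash
python3 - <<'E'
from h import *
c=np.load("pics/w1c.npy",allow_pickle=True).item()
O=np.array([580.5,-194.6]);a=np.radians(-6.07);X=np.array([np.cos(a),np.sin(a)]);Y=np.array([-X[1],X[0]])
for n,u,v,z in [("fL",160,66,36),("fR",462,62,36),("pL",172,215,14),("pR",452,215,14),("b",226,112,39),("b",219,137,39),("b",428,171,39),("b",421,195,39),("b3",470,305,37)]:
    q=onz("wrist",u,v,z/1000,c)[:2]*1000;e=q-O;print(n,q.round(1),(e@X).round(1),(e@Y).round(1))
E
```

```text
fL [669.4 -57.8] 73.9 145.4
fR [ 638.1 -351. ] 73.8 -149.5
pL [514.2 -38.4] -82.4 148.3
pR [ 481.4 -336.5] -83.6 -151.6
b [ 609.3 -121.5] 20.9 75.7
b [ 586.7 -111.7] -2.6 83.1
b [ 532.9 -305.2] -35.6 -115.0
b [ 510.3 -296.8] -59.0 -109.1
b3 [ 384.3 -350.2] -178.7 -175.5
```

send_rows(deltas=[[0,0,-50,0,0,0,-1],[0,0,-50,0,0,0,-1],[0,0,-50,0,0,0,-1],[0,0,-33,0,0,0,-1],[0,0,0,0,0,0,-1],[9.9,-1.1,0,0,0,0,-1],[9.9,-1.1,0,0,0,0,-1],[9.9,-1.1,0,0,0,0,-1],[9.9,-1.1,0,0,0,0,-1],[9.9,-1.1,0,0,0,0,-1],[9.9,-1.1,0,0,0,0,-1],[0,0,0,0,0,0,-1]])

```text
clock: 3.2
tcp_pos: [0.5549, -0.208, 0.0225]
ee_rot: [0.999, -0.053, 0.001, 0.0]
force: [0.2, 1.0, -0.4]
opening: 0.0942
```

```bash
python3 - <<'E'
from h import *
st()
p,d=read_camera("wrist");cv2.imwrite("pics/w2.png",p[:,:,::-1])
E
```

```text
3.2 [ 554.9 -208.    22.5] x [ 0.994 -0.106  0.001] yaw -6.08 z [ 0.001 -0.    -1.   ] F [ 0.2  1.  -0.4] 0.09421733848739589 [-0.55  0.34  1.81  0.    0.99  1.13]
```

View pics/w2.png

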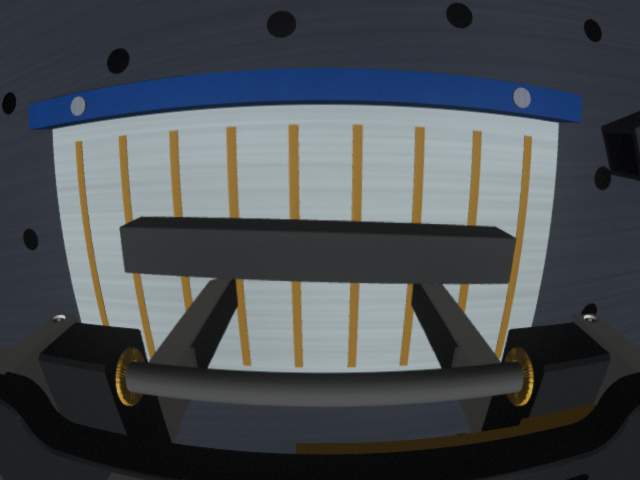

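The bar now sits nearly square in front of both fingers (120–515, row ~250), with the fence at row ~115. Continue the push.

send_rows(deltas=[[9.9,-1.1,0,0,0,0,-1],[9.9,-1.1,0,0,0,0,-1],[9.9,-1.1,0,0,0,0,-1],[9.9,-1.1,0,0,0,0,-1],[7,-0.7,0,0,0,0,-1],[6,-0.6,0,0,0,0,-1],[3,-0.3,0,0,0,0,-1],[0,0,0,0,0,0,-1]])

```text
clock: 4.25
tcp_pos: [0.61, -0.214, 0.0227]
ee_rot: [0.999, -0.053, 0.001, 0.0]
force: [0.0, -0.5, -0.5]
opening: 0.0941
```

send_rows(deltas=[[2,-0.2,0,0,0,0,-1],[2,-0.2,0,0,0,0,-1],[0,0,0,0,0,0,-1]])

```text
clock: 4.62
tcp_pos: [0.6137, -0.2144, 0.0226]
ee_rot: [0.999, -0.053, 0.0, 0.0]
force: [-1.7, -0.4, 2.1]
opening: 0.0943
```

```bash
python3 - <<'E'
from h import *
st()
p,d=read_camera("wrist");cv2.imwrite("pics/w3.png",p[:,:,::-1])
E
```

```text
4.625 [ 613.7 -214.4   22.6] x [ 0.994 -0.107  0.   ] yaw -6.12 z [ 0. -0. -1.] F [-1.7 -0.4  2.1] 0.09434989564020652 [-0.51  0.46  1.65  0.    1.03  1.17]
```

View pics/w3.png

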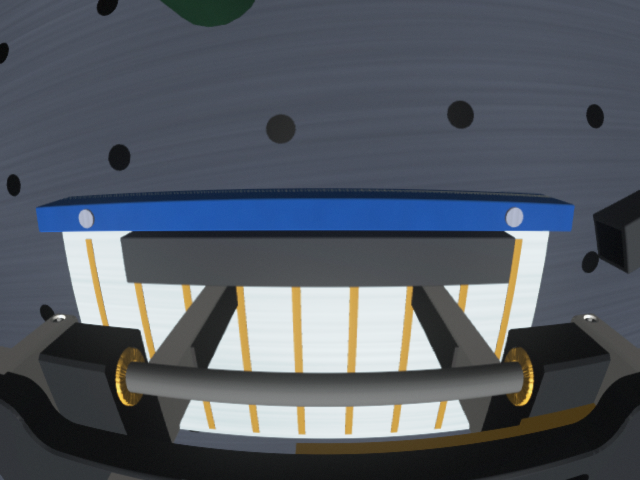

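The bar is parallel to the fence and almost touching (small dark line at row 234). Creep on until the force rises.

send_rows(deltas=[[1,-0.1,0,0,0,0,-1],[1,-0.1,0,0,0,0,-1],[0,0,0,0,0,0,-1]])

```text
clock: 5.05
tcp_pos: [0.6156, -0.2145, 0.0225]
ee_rot: [0.999, -0.053, 0.0, 0.0]
force: [-2.8, 0.6, 1.6]
opening: 0.0939
```

send_rows(deltas=[[1,-0.1,0,0,0,0,-1],[1,-0.1,0,0,0,0,-1],[0,0,0,0,0,0,-1]])

```text
clock: 5.42
tcp_pos: [0.6161, -0.2145, 0.0224]
ee_rot: [0.999, -0.053, -0.002, -0.0]
force: [-9.7, 1.2, 7.4]
opening: 0.0939
```

send_rows(deltas=[[1.5,-0.2,0,0,0,0,-1],[1,-0.1,0,0,0,0,-1],[0,0,0,0,0,0,-1],[0,0,0,0,0,0,-1]])

```text
clock: 5.92
tcp_pos: [0.6161, -0.2145, 0.0224]
ee_rot: [0.999, -0.053, -0.005, -0.001]
force: [-17.6, 2.0, 13.0]
opening: 0.094
```

```bash
python3 - <<'E'
from h import *
st()
p,d=read_camera("wrist");cv2.imwrite("pics/w4.png",cv2.resize(p[180:310,30:580,::-1],None,fx=1.45,fy=1.45,interpolation=cv2.INTER_CUBIC))
E
```

```text
5.925 [ 616.1 -214.5   22.4] x [ 0.994 -0.106 -0.011] yaw -6.08 z [-0.011  0.002 -1.   ] F [-17.6   2.   13. ] 0.09402118028732545 [-0.51  0.47  1.64 -0.    1.05  1.17]
```

View pics/w4.png

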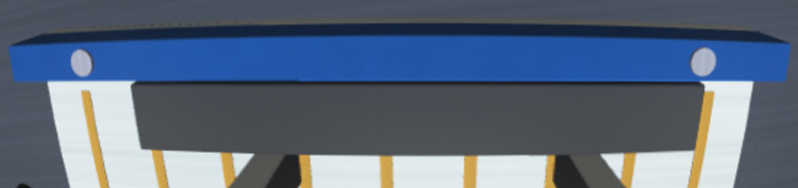

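The bar sits flush along the fence, the force has stalled at about 18 N, and TCP plate x is 37.5 mm against 37 mm expected. Back off, rise, and go in front of the box with the gripper shut.

send_rows(deltas=[[-5,0.5,0,0,0,0,-1],[-20,2,0,0,0,0,-1],[-24,2.5,0,0,0,0,-1],[0,0,60,0,0,0,-1],[0,0,60,0,0,0,-1],[0,0,60,0,0,0,-1],[-11.8,46.5,0,0,0,1.78,1],[-11.8,46.5,0,0,0,1.78,1],[-11.8,46.5,0,0,0,1.78,1],[-11.8,46.5,0,0,0,1.78,1],[-11.8,46.5,0,0,0,1.78,1],[-11.8,46.5,0,0,0,1.78,1],[-11.8,46.5,0,0,0,1.78,1],[-11.8,46.5,0,0,0,1.78,1],[0,0,0,0,0,0,1],[0,0,0,0,0,0,1]])

```text
clock: 7.98
tcp_pos: [0.4771, 0.1618, 0.2026]
ee_rot: [0.997, 0.071, 0.001, -0.0]
force: [0.2, -0.6, 0.5]
opening: 0.0005
```

```bash
python3 - <<'E'
from h import *
st()
c=calibration("wrist");np.save("pics/w5c.npy",c,allow_pickle=True)
p,d=read_camera("wrist");cv2.imwrite("pics/w5.png",p[:,:,::-1])
p,d=read_camera("top");cv2.imwrite("pics/t5.png",cv2.resize(p[170:280,220:450,::-1],None,fx=3.47,fy=3.47,interpolation=cv2.INTER_CUBIC))
E
```

```text
7.975 [477.1 161.8 202.6] x [0.99  0.141 0.001] yaw 8.13 z [ 0.001  0.    -1.   ] F [ 0.2 -0.6  0.5] 0.0004932384582900094 [ 0.1  -0.1   1.93 -0.    1.31  1.53]
```

View pics/w5.png

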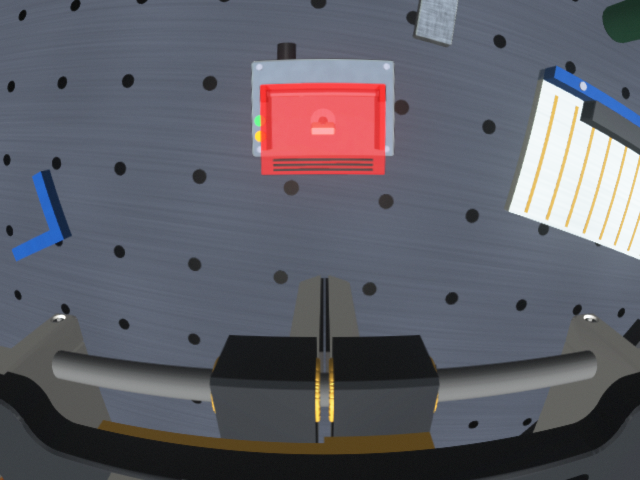

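View pics/t5.png

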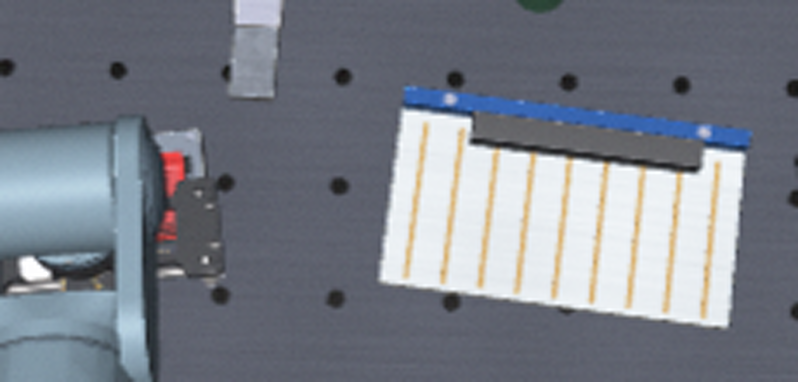

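The bar stays flush in the top view, at roughly the middle of the fence. In the wrist view the guard lip runs from (261,174) to (385,174), the box's back corners are at (252,61) and (394,61), and the closed fingertips are at (324,280). Refining the box pose.

```bash
python3 - <<'E'
from h import *
c=np.load("pics/w5c.npy",allow_pickle=True).item()
O=np.array([582.8,178.5]);a=np.radians(8.15);X=np.array([np.cos(a),np.sin(a)]);Y=np.array([-X[1],X[0]])
for n,u,v,z in [("lipL",261,174,84),("lipR",385,174,84),("boxFL",253,157,45),("boxFR",393,156,45),("boxBL",252,61,45),("boxBR",394,61,45),("gBL",261,85,84),("gBR",385,85,84)]:
    q=onz("wrist",u,v,z/1000,c)[:2]*1000;e=q-O;print(n,q.round(1),(e@X).round(1),(e@Y).round(1))
s=get_state()['tcp_pos'][:2]*1000-O;print(s@X,s@Y)
E
```

```text
lipL [520.2 220. ] -56.1 50.0
lipR [534.2 120.6] -56.3 -50.4
boxFL [530.3 235.3] -43.9 63.7
boxFR [549.1 109.1] -43.2 -64.0
boxBL [618.7 248.2] 45.4 63.9
boxBR [636.6 121.2] 45.1 -64.4
gBL [592.1 229.3] 16.4 49.0
gBR [605.9 131.7] 16.2 -49.6
-107.00555111810843 -2.208815536397626
```

send_rows(deltas=[[0,1,0,0.99,-6.93,0,1],[0,1,0,0.99,-6.93,0,1],[0,0,0,0.99,-6.93,0,1],[0,0,0,0.99,-6.93,0,1],[0,0,0,0.99,-6.93,0,1],[0,0,0,0,0,0,1],[0,0,0,0,0,0,1]])

```text
clock: 8.95
tcp_pos: [0.4776, 0.1634, 0.2036]
ee_rot: [0.951, 0.067, 0.3, -0.021]
force: [-0.5, 0.3, 0.7]
opening: 0.0005
```

```bash
cat >> h.py <<'E'
def box():
    O=np.array([583.8,178.5]);a=np.radians(8.15);X=np.array([np.cos(a),np.sin(a)]);Y=np.array([-X[1],X[0]])
    s=get_state()['tcp_pos']*1000;e=s[:2]-O;print("box T",(e@X).round(1),(e@Y).round(1),s[2].round(1))
E
python3 - <<'E'
from h import *
st();box()
E
```

```text
8.95 [477.6 163.4 203.6] x [0.811 0.115 0.574] yaw 8.05 z [ 0.568  0.08  -0.819] F [-0.5  0.3  0.7] 0.00048574310538240263 [ 0.09 -0.51  2.33  0.05  0.71  1.49]
box T -107.3 0.1 203.6
```

send_rows(deltas=[[5.7,0.8,-36,0,0,0,1],[5.7,0.8,-36,0,0,0,1],[5.7,0.8,-36,0,0,0,1],[5.7,0.8,-36,0,0,0,1],[0,0,0,0,0,0,1],[0,0,0,0,0,0,1]])

```text
clock: 9.7
tcp_pos: [0.5011, 0.1673, 0.0602]
ee_rot: [0.951, 0.067, 0.301, -0.021]
force: [0.1, -0.8, 0.1]
opening: 0.0006
```

```bash
python3 - <<'E'
from h import *
st();box()
p,d=read_camera("wrist");cv2.imwrite("pics/w6.png",p[:,:,::-1])
p,d=read_camera("side");cv2.imwrite("pics/s6.png",cv2.resize(p[180:380,130:400,::-1],None,fx=2.9,fy=2.9,interpolation=cv2.INTER_CUBIC))
E
```

```text
9.7 [501.1 167.3  60.2] x [0.81  0.116 0.575] yaw 8.12 z [ 0.57   0.081 -0.818] F [ 0.1 -0.8  0.1] 0.0006281588725602522 [ 0.09 -0.13  2.36  0.1   0.3   1.44]
box T -83.5 0.6 60.2
```

View pics/w6.png

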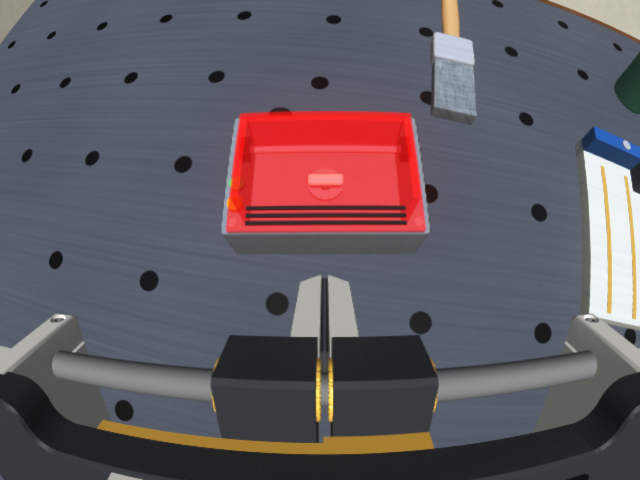

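View pics/s6.png

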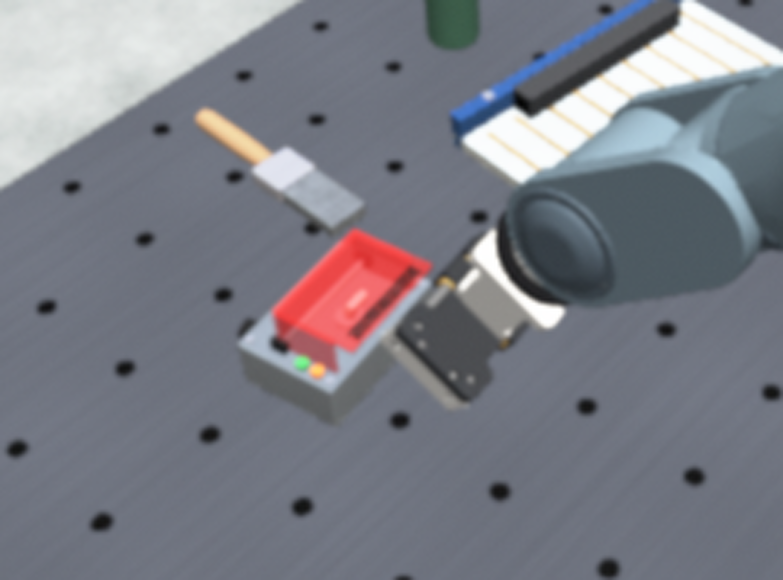

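The guard, toggle (at (325,180) in the wrist view) and fingertips (324,278) line up. Move in under the lip.

send_rows(deltas=[[7.4,1,0,0,0,0,1],[7.4,1,0,0,0,0,1],[7.4,1,0,0,0,0,1],[7.4,1,0,0,0,0,1],[7.4,1,0,0,0,0,1],[0,0,0,0,0,0,1]])

```text
clock: 10.55
tcp_pos: [0.5367, 0.1723, 0.0582]
ee_rot: [0.951, 0.068, 0.3, -0.021]
force: [-1.0, -0.6, -1.2]
opening: 0.0004
```

```bash
python3 - <<'E'
from h import *
st();box()
p,d=read_camera("wrist");cv2.imwrite("pics/w7.png",p[:,:,::-1])
E
```

```text
10.55 [536.7 172.3  58.2] x [0.811 0.116 0.573] yaw 8.13 z [ 0.567  0.081 -0.819] F [-1.  -0.6 -1.2] 0.00038738975199523694 [ 0.1  -0.03  2.28  0.09  0.29  1.45]
box T -47.5 0.5 58.2
```

View pics/w7.png

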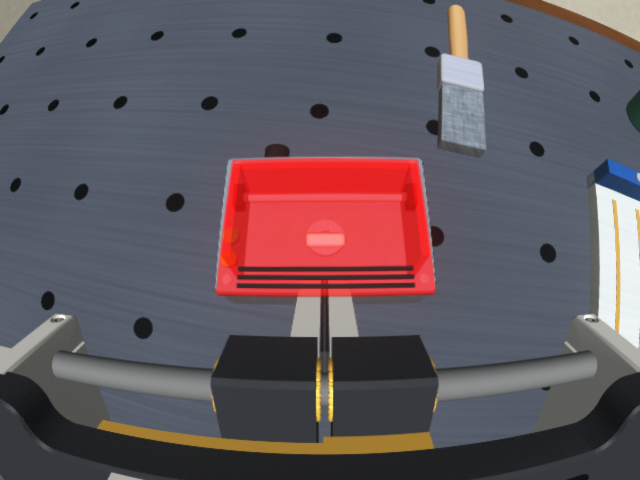

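The tip is under the lip and touching it (lip at row ~293). Go forward and raise.

send_rows(deltas=[[5,0.7,4,0,0,0,1],[5,0.7,6,0,0,0,1],[0,0,7,0,0,0,1],[0,0,5,0,0,0,1],[0,0,0,0,0,0,1],[0,0,0,0,0,0,1]])

```text
clock: 11.35
tcp_pos: [0.5462, 0.1736, 0.0804]
ee_rot: [0.951, 0.068, 0.3, -0.021]
force: [-1.4, -1.4, 0.0]
opening: 0.0004
```

```bash
python3 - <<'E'
from h import *
st();box()
p,d=read_camera("wrist");cv2.imwrite("pics/w8.png",p[:,:,::-1])
p,d=read_camera("side");cv2.imwrite("pics/s8.png",cv2.resize(p[180:380,130:400,::-1],None,fx=2.9,fy=2.9,interpolation=cv2.INTER_CUBIC))
E
```

```text
11.35 [546.2 173.6  80.4] x [0.811 0.116 0.573] yaw 8.13 z [ 0.568  0.081 -0.819] F [-1.4 -1.4  0. ] 0.00036663403136293646 [ 0.1  -0.06  2.25  0.08  0.35  1.46]
box T -37.9 0.5 80.4
```

View pics/w8.png

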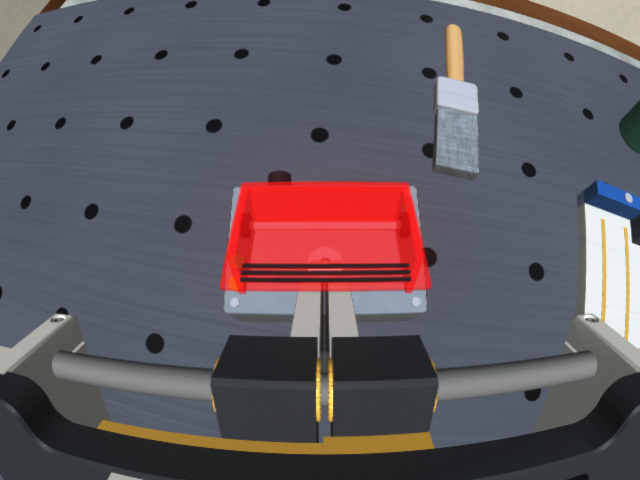

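View pics/s8.png

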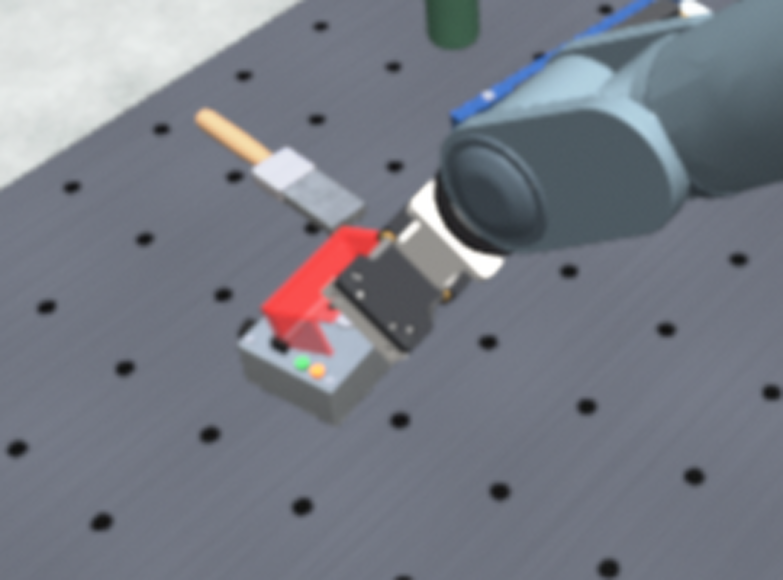

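The guard is up, an estimated 0.33 rad. Now lower behind the toggle and push forward.

send_rows(deltas=[[1,0.1,-6,0,0,0,1],[1,0.1,-5,0,0,0,1],[1,0.1,-5,0,0,0,1],[5,0.7,0,0,0,0,1],[5,0.7,0,0,0,0,1],[5,0.7,0,0,0,0,1],[4,0.6,0,0,0,0,1],[0,0,0,0,0,0,1]])

```text
clock: 12.45
tcp_pos: [0.5686, 0.1767, 0.0643]
ee_rot: [0.951, 0.068, 0.3, -0.021]
force: [-1.3, 0.4, -1.2]
opening: 0.0005
```

```bash
python3 - <<'E'
from h import *
st();box()
p,d=read_camera("wrist");cv2.imwrite("pics/w9.png",p[:,:,::-1])
p,d=read_camera("side");cv2.imwrite("pics/s9.png",cv2.resize(p[250:340,200:320,::-1],None,fx=6,fy=6,interpolation=cv2.INTER_CUBIC))
E
```

```text
12.45 [568.6 176.7  64.3] x [0.811 0.116 0.574] yaw 8.13 z [ 0.568  0.081 -0.819] F [-1.3  0.4 -1.2] 0.0004940725189268868 [0.1  0.03 2.2  0.08 0.31 1.46]
box T -15.3 0.4 64.3
```

View pics/w9.png

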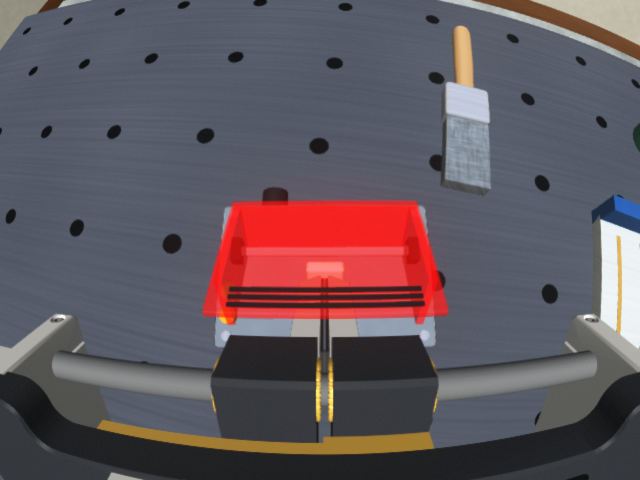

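View pics/s9.png

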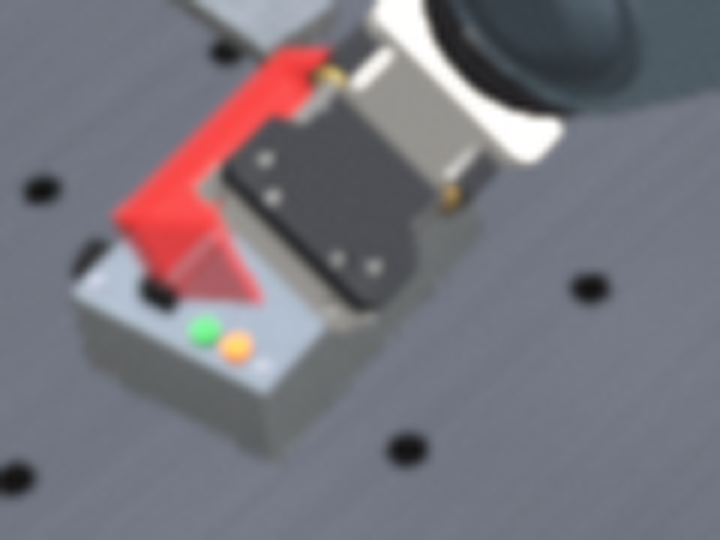

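send_rows(deltas=[[1.5,0.2,0,0,0,0,1],[1.5,0.2,0,0,0,0,1],[0,0,0,0,0,0,1]])

```text
clock: 12.92
tcp_pos: [0.5702, 0.177, 0.0637]
ee_rot: [0.952, 0.068, 0.299, -0.021]
force: [-11.1, -2.1, 5.5]
opening: 0.0005
```

```bash
python3 - <<'E'
from h import *
st();box()
a=np.radians(8.15)
for th in [0,.4,.6,.7,.8]:
    b=th-.4;x=-13+28*np.sin(b);z=47+28*np.cos(b)
    print(th,np.round(proj("wrist",[.5838+x/1000*np.cos(a),.1785+x/1000*np.sin(a),z/1000]),1))
p,d=read_camera("wrist");cv2.imwrite("pics/w10.png",cv2.resize(p[190:360,190:460,::-1],None,fx=2.9,fy=2.9,interpolation=cv2.INTER_CUBIC))
E
```

```text
12.925 [570.2 177.   63.7] x [0.813 0.116 0.571] yaw 8.15 z [ 0.565  0.081 -0.821] F [-11.1  -2.1   5.5] 0.0005278571643212681 [0.1  0.04 2.19 0.08 0.31 1.46]
box T -13.7 0.4 63.7
0 [325.7 309.5]
0.4 [325.7 287.2]
0.6 [325.6 276.6]
0.7 [325.6 271.7]
0.8 [325.6 267.2]
```

View pics/w10.png

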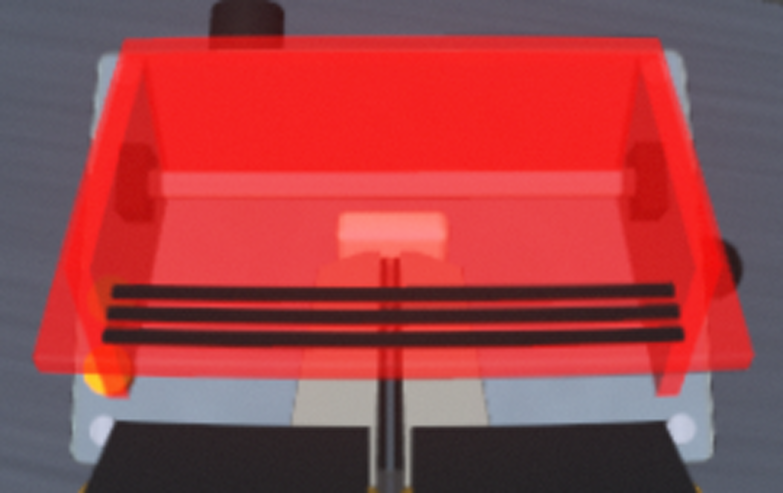

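The toggle's white tip is at about row 267, which matches the fully-on prediction (0.8 rad), and the force of 11 N shows it is against its stop. Withdraw straight back and let the guard drop.

send_rows(deltas=[[-3,-0.4,0,0,0,0,1],[-6,-0.9,0,0,0,0,1],[-8,-1.1,0,0,0,0,1],[-8,-1.1,0,0,0,0,1],[-8,-1.1,0,0,0,0,1],[-8,-1.1,-1,0,0,0,1],[-8,-1.1,-1,0,0,0,1],[-10,-1.4,0,0,0,0,1],[-20,-2.8,0,0,0,0,1],[-20,-2.8,0,0,0,0,1],[-10,-1.4,40,0,0,0,1],[0,0,40,0,0,0,1],[0,0,0,0,0,0,1],[0,0,0,0,0,0,1]])

```text
clock: 14.72
tcp_pos: [0.4617, 0.1618, 0.1416]
ee_rot: [0.951, 0.068, 0.299, -0.021]
force: [-0.6, 0.2, -0.3]
opening: 0.0004
```

```bash
python3 - <<'E'
from h import *
st();box()
a=np.radians(8.15)
W=lambda x,y,z:[.5838+(x*np.cos(a)-y*np.sin(a))/1000,.1785+(x*np.sin(a)+y*np.cos(a))/1000,z/1000]
for th in [0,.1,.4,.6,.8]:
    b=th-.4;print("tog",th,np.round(proj("wrist",W(-13+28*np.sin(b),0,47+28*np.cos(b))),1))
for g in [0,.06,.2]:
    r=np.arctan2(34,70)+g;R=np.hypot(70,34);print("lip",g,np.round(proj("wrist",W(12-R*np.cos(r),50,50+R*np.sin(r))),1),np.round(proj("wrist",W(12-R*np.cos(r),-50,50+R*np.sin(r))),1))
p,d=read_camera("wrist");cv2.imwrite("pics/w11.png",p[:,:,::-1])
p,d=read_camera("side");cv2.imwrite("pics/s11.png",p[:,:,::-1])
p,d=read_camera("top");cv2.imwrite("pics/t11.png",cv2.resize(p[120:300,220:500,::-1],None,fx=2.8,fy=2.8,interpolation=cv2.INTER_CUBIC))
E
```

```text
14.725 [461.7 161.8 141.6] x [0.811 0.116 0.573] yaw 8.13 z [ 0.567  0.081 -0.82 ] F [-0.6  0.2 -0.3] 0.0003645179098161087 [ 0.09 -0.46  2.42  0.06  0.57  1.47]
box T -123.2 0.7 141.6
tog 0 [325.3 185.2]
tog 0.1 [325.3 181.7]
tog 0.4 [325.3 171.9]
tog 0.6 [325.3 166.3]
tog 0.8 [325.2 161.7]
lip 0 [257.4 219.9] [393.4 219.8]
lip 0.06 [256.7 215. ] [394.2 214.9]
lip 0.2 [255.1 202.3] [395.7 202.2]
```

View pics/w11.png

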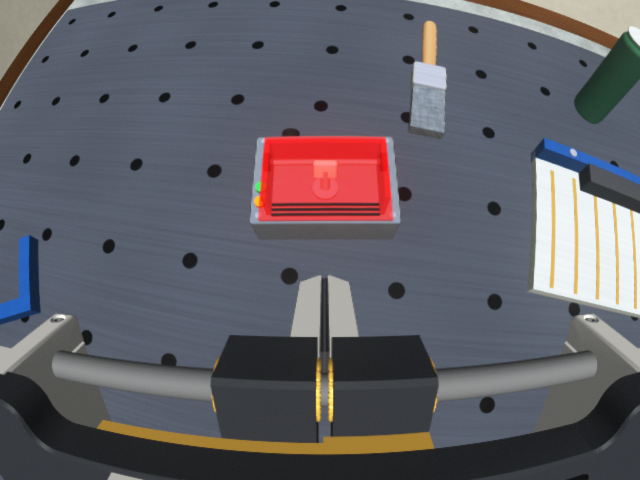

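View pics/s11.png

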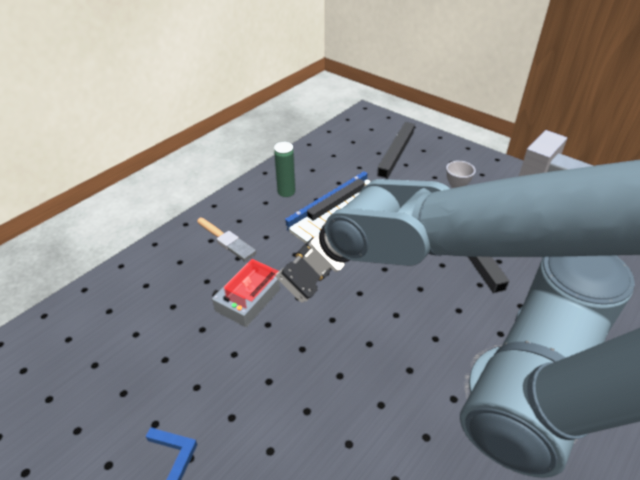

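View pics/t11.png

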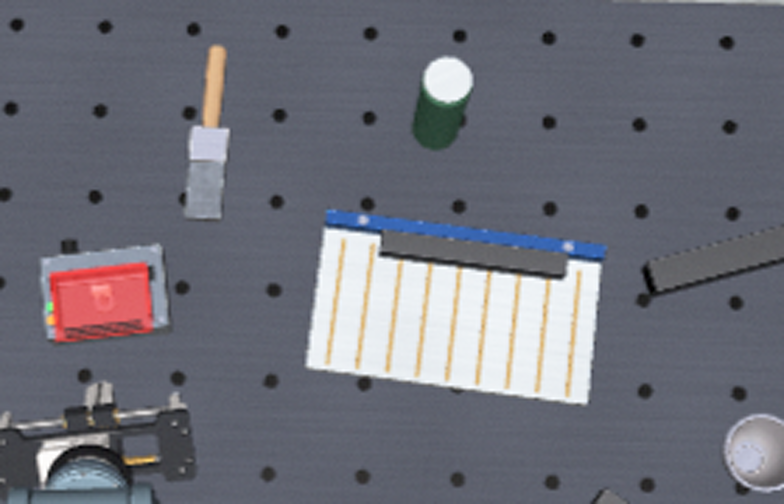

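Final views: the guard lip is at row ~220, where a shut guard is predicted. The toggle tip is at ~162, as predicted for fully on. The bar is flush with the fence, well inside both ends. The brush, can, square and bowl are where they were, and the gripper is clear of everything.

```bash
python3 - <<'E'
from h import *
st();print(sign_off())
E
```

```text
14.875 [461.3 161.7 140.4] x [0.813 0.116 0.571] yaw 8.12 z [ 0.565  0.081 -0.821] F [-0.4 -0.   0.2] 0.0004880626820073457 [ 0.09 -0.46  2.42  0.06  0.57  1.47]
the job is handed in; nothing more can be done
None
```

The job is done and handed in at 14.9 s; `sign_off()` gave no verdict.

- **Bar:** I pushed the smallest bar against the fence with both open fingers until the push stalled at about 18–22 N. The TCP stopped at plate x = 37.5 mm, against 37 mm expected. Afterwards the pictures showed the bar flush along its length and roughly 15 mm off the fence's middle, so neither end sticks out.
- **Switch:** With the fingers shut and tilted 35° forward, I lifted the guard to about 0.33 rad, a figure from geometry, and pushed the toggle to its stop at about 11 N. Then I backed straight out.
- **Last checks:** The toggle tip sat on the pixel row predicted for 0.8 rad, and the guard lip on the row predicted for shut. The brush, can, square and bowl looked unmoved by eye. The gripper was clear, and the force reading was near zero.
- **Failures and disagreements:** No check failed. The two cameras differed by 1–3 mm on the plate and box poses. My first bar mask and one wrist measurement (units slip) were wrong, and I redid both before moving on them.

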